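Pack the round jars into their cartons

ROBOT

A 6-joint arm with a two-finger parallel gripper is mounted at the origin on the work surface. World frame = base frame: x ahead of the robot, y to its left, z up, the work surface at z = 0. Lengths are in m, angles in degrees, forces in N, time in s.
With the tool pointing down it reaches from about 0.325 to 1 m from the base axis. Payload 5.1 kg.
Tool frame: the origin (TCP) lies between the finger pads; the fingertips stand 8 mm ahead of it and the grasp point (between the pads) lies 11 mm behind it; z points along the fingers, y is the direction in which the jaws open and shut (so a half turn about z gives the same grasp; the last joint's range is limited). The gripper opens to 85 mm and grips with 20 to 120 N. Pads are 22 mm wide; open, the fingers measure 114 mm over their backs; the gripper's body (76 mm by 85 mm) begins 54 mm behind the grasp point. The pads swing forward as they close: fully open they stand 13 mm farther back than shut.
Start: joints at [60.413, 7.093, 94.555, -0, 78.352, -4.733], TCP at [0.273, 0.59, 0.239] pointing down, gripper open.
Joint ranges: [-149.61, 149.61], [-58.7, 133.49], [1.44, 155.28], [-77.14, 257.14], [18.33, 153.61], [-166.67, 166.67]. Speed limits (degrees/s): [147.25, 147.25, 180, 180, 180, 180].

INTERFACE

Orientations are given as a 3x3 rotation matrix whose columns are the frame's x, y, z axes.
In Python, from station import get_obs, capture, camera_params, r gives the robot as it stands.
- The arm moves only by the shell command python3 -m crank 'ROWS' [OPENING] [FORCE]. ROWS is JSON, a list of rows, each an object with "dp": the shift along the tool's x, y, z as a fraction of full scale, a list of three; "rot": the turn, a rotation vector about the tool's x, y, z as a fraction of full scale, a list of three. A call has 1 to 12 rows; each row is the pose to reach, as a shift and turn from the pose commanded when the call began, along the tool's axes at that moment; what a row does not reach only later rows make up. Full scale, the value 1, is 30 cm for a shift and 30 degrees for a turn. A row lasts 1/10 s, in which the tool goes at most 50 mm and 8.59 degrees, less where a joint would pass 70% of its speed; a pose out of reach is approached as far as the arm can. A call with a number of a shift or a turn outside -1 to 1 is refused whole. A call with a gripper value outside its range is refused whole. OPENING is the gripper's target within -1 to 1 (fully open at 1, half-way at 0, shut at -1), set as the call begins (- or left out, the last holds). The fingers move at their own pace and stop on an object; FORCE is the grip in N (left out, the last holds). Time passes only in rows, so rows that repeat a pose let the fingers close. It gives the time, the measured TCP pose, the force and the opening at its end, in the units of the state.
- get_obs(): the state, without advancing time (a new reading comes with each control period).
- capture(name): name is "side" or "top"; returns the picture (480x640x3 uint8, blue, green, red); there is no depth.
- camera_params(name): a dict with "fx", "fy", "cx", "cy" (pixels), "R" (3x3) and "t" (3): a world point X has camera coordinates R X + t. Camera axes: x right, y down, z forward; pixel columns grow to the right and rows downward; lengths in m; the calibration is good to about 2 mm. A picture is of the moment at which its call begins. camera_params takes no time and is no camera call.
- r.close_job(): hands the job in, once; it reports no verdict.
The state is a dict: "time": time; "qpos": joint angles; "qd": joint speeds; "tau": joint torques, N m; "ee_pos": TCP position; "tool_rot": TCP orientation; "wrist_force": force on the tool from outside, world axes, zero at the start; "torque": the same for the moment, N m; "gripper_width": finger opening in m.
Only numpy, scipy, OpenCV 4.12 (cv2) and the standard library are available. Lean on these libraries where they do the work, as an engineer would, in place of code of your own. Each camera call takes 0.05 s, during which the arm holds its last target. There are 200 camera calls.

TASK

Put each of the three round cork-lidded jars upright into the shallow open cardboard carton of its own size: the largest jar into the largest carton, the middle one into the middle one, the smallest into the smallest. Set them down gently on the carton's floor, do not drop them, and leave the two square jars where they stand.

Things in the scene. Friction and masses are not known exactly. Their poses are not given: they have to be found in the camera images.
- jar_large_center (a point): the largest of three ROUND jars: a plain upright white ceramic cylinder with a slightly smaller cork lid fixed on top; loose, diameter 64 mm, overall height 90 mm of which the lid is the top 12 mm, about 320 g. The point is at its centre, half-way up (45 mm above its underside); z is its axis, up
- jar_medium_center (a point): the middle-sized of three ROUND jars: a plain upright white ceramic cylinder with a slightly smaller cork lid fixed on top; loose, diameter 50 mm, overall height 84 mm of which the lid is the top 12 mm, about 220 g. The point is at its centre, half-way up (42 mm above its underside); z is its axis, up
- jar_small_center (a point): the smallest of three ROUND jars: a plain upright white ceramic cylinder with a slightly smaller cork lid fixed on top; loose, diameter 36 mm, overall height 76 mm of which the lid is the top 12 mm, about 130 g. The point is at its centre, half-way up (38 mm above its underside); z is its axis, up
- carton_large: the largest of three shallow open square cardboard cartons, fastened to the table: outside 92 x 92 mm, inside 84 x 84 mm, walls 4 mm thick and 16 mm high over the table, floor 4 mm thick. Its origin is the centre of its underside, on the table; z up, x and y along its sides
- carton_medium: the middle-sized of three shallow open square cardboard cartons, fastened to the table: outside 78 x 78 mm, inside 70 x 70 mm, walls 4 mm thick and 16 mm high over the table, floor 4 mm thick. Its origin is the centre of its underside, on the table; z up, x and y along its sides
- carton_small: the smallest of three shallow open square cardboard cartons, fastened to the table: outside 64 x 64 mm, inside 56 x 56 mm, walls 4 mm thick and 16 mm high over the table, floor 4 mm thick. Its origin is the centre of its underside, on the table; z up, x and y along its sides
- square_a_center (a point): the larger of two SQUARE jars of the same white ceramic with cork lid, not to be packed: loose, 54 x 54 mm, 86 mm high. The point is at its centre, half-way up; z up, x and y across its sides
- square_b_center (a point): the smaller of two SQUARE jars of the same white ceramic with cork lid, not to be packed: loose, 40 x 40 mm, 78 mm high. The point is at its centre, half-way up; z up, x and y across its sides. Also standing among the jars and cartons: a roll of brown tape (92 mm across, 46 mm high) and a small closed flat cardboard box (82 x 56 x 28 mm), neither part of the job; nothing near the jars is taller than 90 mm, and things there stand at least 115 mm apart, centre to centre
Things that resemble listed ones, but are neither listed nor needed, are in the scene too. Leave any pink or red look-alike of the carton_small alone.

How it is judged:
By the outcome, as a careful person would: the job done as asked, in the order asked, and still so for the second after the job is handed in, with the robot touching nothing.
It also fails if it takes over 88 s, if anything falls off the work surface, if the arm or the gripper's body presses on something with over 40 N, if the wrist force passes 120 N, or if a joint passes its speed limit or range.

## Working session

There is one attempt and no reset: what is moved stays moved. The work goes in short steps, Python scripts to look and compute and a shell command to move; the robot and the scene stay as the last step left them, time stands still between calls to the robot, and variables do not carry over. Pictures are saved under pics/ and viewed, about 12 in all and at most 16, crops included, and the job is handed in when it is done.

```bash
mkdir -p pics; ls; python3 - <<'E'
from station import get_obs,capture,camera_params,r
import cv2
for n in("top","side"):
    cv2.imwrite(f"pics/{n}0.png",capture(n)); print(n,camera_params(n))
o=get_obs();print(o)
E
```

```text
pics
top {'fx': 493.08823873092274, 'fy': 493.08823873092274, 'cx': 315.06292025815947, 'cy': 244.18398215441314, 'R': array([[ 0.01318182, -0.99942336,  0.03129183],
       [-0.98709805, -0.01800071, -0.15910187],
       [ 0.1595734 , -0.02879085, -0.98676614]]), 't': array([0.0054872 , 0.47322488, 1.02121546])}
side {'fx': 483.84747276595925, 'fy': 483.84747276595925, 'cx': 318.7019072456167, 'cy': 241.42829599682165, 'R': array([[ 0.70766172, -0.70651242,  0.00742188],
       [-0.40422039, -0.41344876, -0.81588357],
       [ 0.57950044,  0.5743695 , -0.57816859]]), 't': array([-0.31247456,  0.25774302,  0.82240798])}
{'time': 0.1, 'qpos': array([ 6.04127785e+01,  7.13154815e+00,  9.46280301e+01,  6.14720149e-04,
        7.83511797e+01, -4.73351164e+00]), 'qd': array([ 0.01742773, -0.04044542, -0.19556325,  0.04749441, -0.09800632,
        0.01935479]), 'tau': array([ 7.02627985e-04, -4.24932790e+01, -3.66654611e+01, -1.23501081e-04,
        3.88644752e-03,  1.93948836e-05]), 'ee_pos': array([0.27295912, 0.58930767, 0.23813743]), 'tool_rot': array([[-9.07382883e-01,  4.20303908e-01, -9.63596825e-04],
       [ 4.20304978e-01,  9.07381351e-01, -1.67583642e-03],
       [ 1.69989191e-04, -1.92562983e-03, -9.99998132e-01]]), 'wrist_force': array([ 0.41084751, -0.43140954,  0.04111786]), 'torque': array([-0.00390272,  0.0335856 , -0.032622  ]), 'gripper_width': 0.08543759468353194}
```

View pics/top0.png

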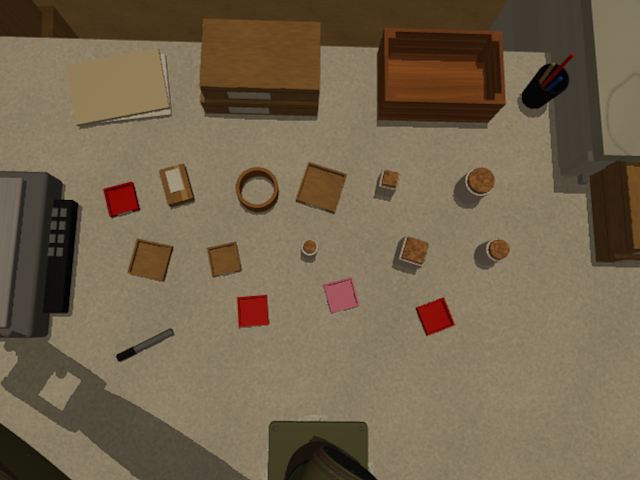

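View pics/side0.png

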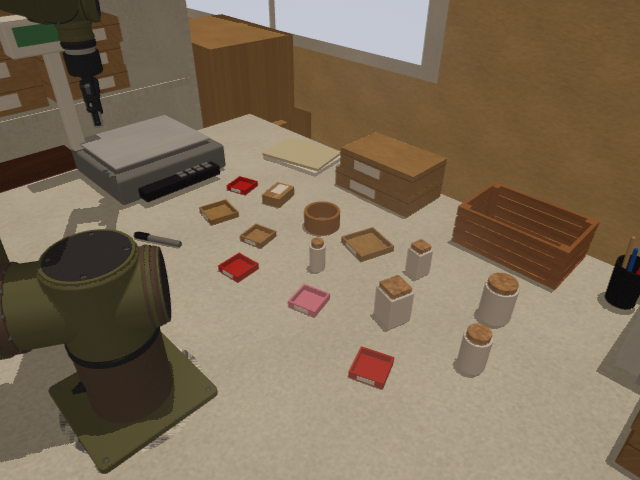

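The top view shows round lids at (480,181), (497,250) and (310,247). Look-alikes are the square lids at (389,180) and (413,250). Brown cartons are at (321,187), (151,260) and (224,259). The other look-alikes are red or pink trays at (122,199), (253,311), (341,295) and (435,316), the tape at (257,188) and the closed box at (177,185). I'll check these in close crops.

```bash
python3 - <<'E'
import cv2
im=cv2.imread("pics/top0.png")
for n,x,y in(("cA",110,150),("cB",285,150)):
    c=cv2.resize(im[y:y+140,x:x+240],None,fx=3.33333,fy=3.33333,interpolation=cv2.INTER_CUBIC)
    c=cv2.convertScaleAbs(c,alpha=1.4)
    for k in range(0,240,20): cv2.putText(c,str(x+k),(int(k*10/3),10),0,.35,(255,255,255));cv2.line(c,(int(k*10/3),12),(int(k*10/3),18),(255,255,255))
    for k in range(0,140,20): cv2.putText(c,str(y+k),(0,int(k*10/3)+4),0,.35,(255,255,255))
    cv2.imwrite(f"pics/{n}.png",c)
E
```

```text
(no output)
```

View pics/cA.png

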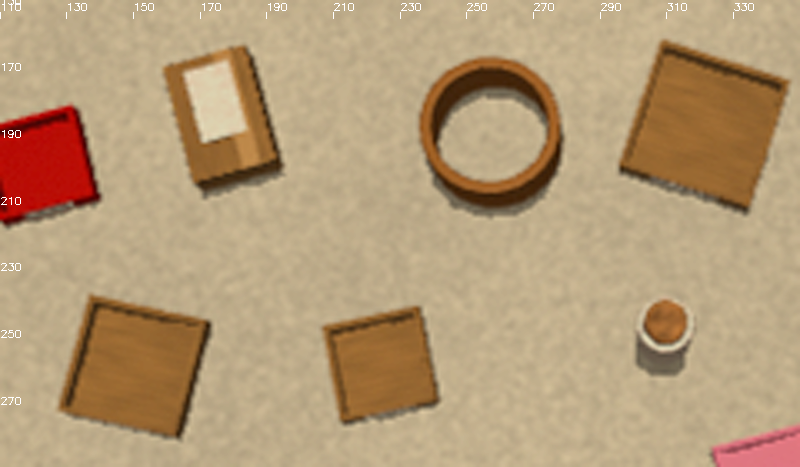

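View pics/cB.png

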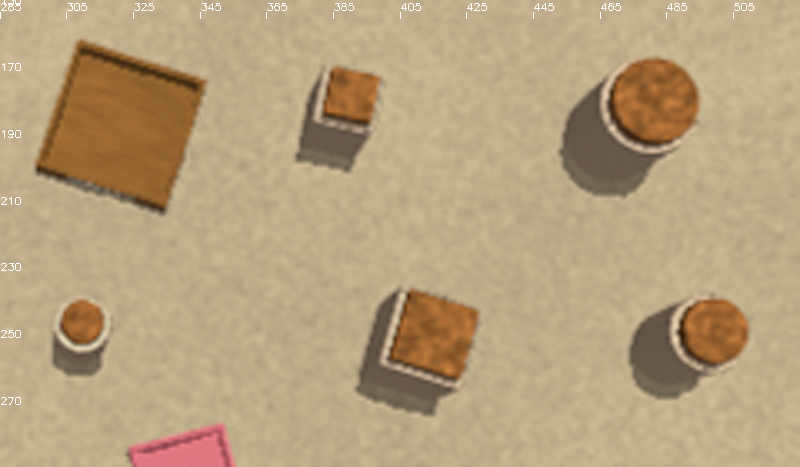

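```bash
cat > h.py <<'E'
import numpy as np
from station import camera_params
def back(n,uv,z):
    c=camera_params(n);R=c["R"];d=R.T@np.array([(uv[0]-c["cx"])/c["fx"],(uv[1]-c["cy"])/c["fy"],1]);o=-R.T@c["t"]
    return (o+d*(z-o[2])/d[2])[:2]
def proj(n,X):
    c=camera_params(n);p=c["R"]@np.array(X)+c["t"];return [c["fx"]*p[0]/p[2]+c["cx"],c["fy"]*p[1]/p[2]+c["cy"]]
def goto(o,target,yaw):
    """dp (fraction) & rotz (fraction) from pose o to TCP target with tool y axis at yaw deg (mod 180)"""
    R=o["tool_rot"];dp=R.T@(np.array(target)-o["ee_pos"])/.3
    cur=np.degrees(np.arctan2(R[1,1],R[0,1]));dy=(yaw-cur+90)%180-90
    return dp.round(4),round(-dy/30,3),"cur yaw",cur
E
python3 - <<'E'
from h import *
f=lambda p,ox:(p[0]/3.33333+ox,p[1]/3.33333+150)
for n,ps in dict(L=[(664,40),(788,82),(748,211),(620,170)],M=[(92,295),(210,322),(181,437),(60,409)],S=[(323,326),(419,307),(438,402),(344,422)]).items():
    P=np.array([back("top",f(p,110),.016) for p in ps]);c=P.mean(0)
    e=np.roll(P,-1,0)-P;print(n,c.round(4),np.linalg.norm(e,axis=1).round(3),np.degrees(np.arctan2(e[:,1],e[:,0])).round(0),np.hypot(*c).round(3),"side",np.round(proj("side",[*c,.004]),0))
for n,p,s,h in(("L",(655,100),(502,283.5),.09),("M",(715,331),(480,333),.084),("S",(82,321),(317.5,242),.076)):
    a=back("top",f(p,285),h);b=back("side",s,h);print(n,a.round(4),b.round(4),np.hypot(*a).round(3))
for n,p,h in(("sqA",(434,337),.086),("sqB",(351,94),.078)):print(n,back("top",f(p,285),h).round(4))
for n,p in(("redR",(435,316)),("pink",(341,295)),("redM",(253,311)),("redL",(122,199)),("tape",(257,188)),("box",(177,185))):print(n,back("top",p,.02).round(3))
E
```

```text
L [ 6.05e-01 -5.00e-04] [0.088 0.093 0.09  0.095] [-108.  164.   73.  -17.] 0.605 side [367. 246.]
M [0.4364 0.3667] [0.079 0.077 0.08  0.076] [-102.  169.   78.  -11.] 0.57 side [220. 214.]
S [0.44   0.2088] [0.063 0.064 0.062 0.065] [ -78. -167.  103.   15.] 0.487 side [259. 238.]
L [ 0.608  -0.3346] [ 0.6006 -0.336 ] 0.694
M [ 0.4618 -0.3685] [ 0.4601 -0.371 ] 0.591
S [0.4623 0.0253] [0.4588 0.0218] 0.463
sqA [ 0.4546 -0.192 ]
sqB [ 0.6113 -0.1437]
redR [ 0.324 -0.248]
pink [ 0.366 -0.045]
redM [0.329 0.143]
redL [0.568 0.437]
tape [0.6   0.143]
box [0.603 0.319]
```

The crops confirm the identities. The cartons measure about 92, 78 and 64 mm across, all brown, and the round lids match L, M and S. Top and side positions agree to 4 mm for M and S and to 7 mm for L, where I'll trust the top view. I'm moving towards the large jar with the jaws open.

```bash

python3 -m crank '[{"dp":[-0.8,-0.8,0.05],"rot":[0,0,0]},{"dp":[-0.8,-0.8,0.05],"rot":[0,0,0]},{"dp":[-0.8,-0.8,0.05],"rot":[0,0,0]},{"dp":[-0.8,-0.8,0.05],"rot":[0,0,0]},{"dp":[-0.8,-0.8,0.05],"rot":[0,0,0]},{"dp":[-0.8,-0.8,0.05],"rot":[0,0,0]},{"dp":[-0.8,-0.8,0.05],"rot":[0,0,0]},{"dp":[-0.8,-0.8,0.05],"rot":[0,0,0]}]' 1 50
python3 -m crank '[{"dp":[-0.8,-0.8,0],"rot":[0,0,0]},{"dp":[-0.8,-0.8,0],"rot":[0,0,0]},{"dp":[-0.8,-0.8,0],"rot":[0,0,0]},{"dp":[-0.8,-0.8,0],"rot":[0,0,0]},{"dp":[-0.8,-0.8,0],"rot":[0,0,0]},{"dp":[-0.8,-0.8,0],"rot":[0,0,0]},{"dp":[-0.8,-0.8,0],"rot":[0,0,0]},{"dp":[-0.8,-0.8,0],"rot":[0,0,0]},{"dp":[-0.8,-0.8,0],"rot":[0,0,0]}]'
python3 -c "
from h import *;from station import get_obs
o=get_obs();print(goto(o,[.606,-.335,.15],65),o['time'],o['ee_pos'],o['qpos'])"
```

```text
time: 0.9
ee_pos: [0.3909, 0.2674, 0.2235]
tool_rot: [[-0.905, 0.425, -0.0], [0.425, 0.905, -0.002], [-0.0, -0.002, -1.0]]
wrist_force: [-0.7, 0.3, 0.5]
gripper_width: 0.0853
time: 1.8
ee_pos: [0.507, -0.0476, 0.2237]
tool_rot: [[-0.907, 0.422, -0.001], [0.422, 0.907, 0.001], [0.002, 0.0, -1.0]]
wrist_force: [-0.1, -0.4, -0.1]
gripper_width: 0.0854
(array([-0.7035, -0.7295,  0.2445]), np.float64(0.002), 'cur yaw', np.float64(65.06698883082107)) 1.8 [ 0.50698933 -0.04763516  0.22373403] [-1.14272774e+01 -1.04153730e+01  1.13189514e+02  3.42226981e-02
  7.73087825e+01 -7.65018191e+01]
```

```bash

python3 -m crank '[{"dp":[-0.703,-0.73,0.24],"rot":[0,0,0]},{"dp":[-0.703,-0.73,0.24],"rot":[0,0,0]},{"dp":[-0.703,-0.73,0.24],"rot":[0,0,0]},{"dp":[-0.703,-0.73,0.24],"rot":[0,0,0]},{"dp":[-0.703,-0.73,0.24],"rot":[0,0,0]},{"dp":[-0.703,-0.73,0.24],"rot":[0,0,0]},{"dp":[-0.703,-0.73,0.24],"rot":[0,0,0]},{"dp":[-0.703,-0.73,0.24],"rot":[0,0,0]},{"dp":[-0.703,-0.73,0.24],"rot":[0,0,0]},{"dp":[-0.703,-0.73,0.24],"rot":[0,0,0]}]'
python3 - <<'E'
from h import *;from station import get_obs,capture;import cv2
o=get_obs();print(goto(o,[.606,-.335,.036],65),o['ee_pos'],proj("side",o['ee_pos']))
s=capture("side")[180:380,400:600];t=capture("top")[100:300,380:580]
cv2.imwrite("pics/p1.png",cv2.resize(np.hstack([s,t]),None,fx=2,fy=2,interpolation=2))
E
```

```text
time: 2.8
ee_pos: [0.6067, -0.3327, 0.1532]
tool_rot: [[-0.908, 0.418, 0.001], [0.418, 0.908, -0.0], [-0.001, 0.0, -1.0]]
wrist_force: [-0.0, 0.4, 0.2]
gripper_width: 0.0854
(array([-0.001 , -0.0079,  0.3906]), np.float64(0.009), 'cur yaw', np.float64(65.27430111534787)) [ 0.60665472 -0.33270937  0.15319263] [np.float64(509.70553406804345), np.float64(255.00387263977228)]
```

View pics/p1.png

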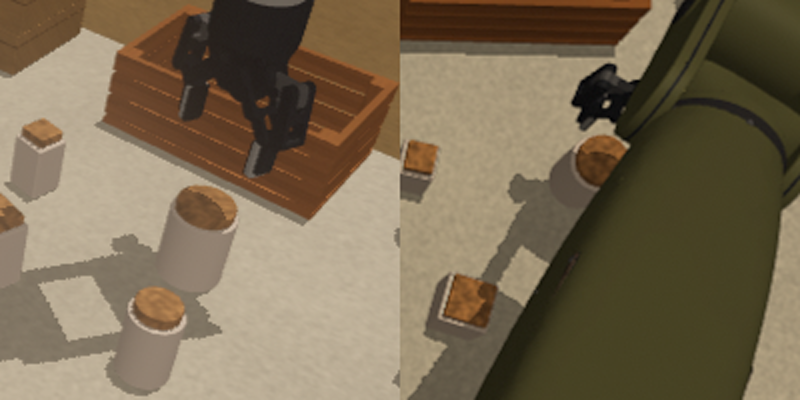

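The crop shows the open jaws straddling the large jar's lid (full-image side pixel ~(502,284)). The top view is hidden by the forearm. I'll descend and close.

```bash

python3 -m crank '[{"dp":[0.005,-0.011,0.1],"rot":[0,0,0]},{"dp":[0.005,-0.011,0.2],"rot":[0,0,0]},{"dp":[0.005,-0.011,0.3],"rot":[0,0,0]},{"dp":[0.005,-0.011,0.36],"rot":[0,0,0]},{"dp":[0.005,-0.011,0.39],"rot":[0,0,0]},{"dp":[0.005,-0.011,0.39],"rot":[0,0,0]},{"dp":[0.005,-0.011,0.39],"rot":[0,0,0]}]'
python3 -m crank '[{"dp":[0,0,0],"rot":[0,0,0]},{"dp":[0,0,0],"rot":[0,0,0]},{"dp":[0,0,0],"rot":[0,0,0]},{"dp":[0,0,0],"rot":[0,0,0]},{"dp":[0,0,0],"rot":[0,0,0]},{"dp":[0,0,0],"rot":[0,0,0]},{"dp":[0,0,0],"rot":[0,0,0]},{"dp":[0,0,0],"rot":[0,0,0]}]' -1 50

```

```text
time: 3.6
ee_pos: [0.6046, -0.3377, 0.037]
tool_rot: [[-0.907, 0.42, 0.002], [0.42, 0.907, -0.001], [-0.002, -0.0, -1.0]]
wrist_force: [0.5, -0.0, 0.2]
gripper_width: 0.0853
time: 4.4
ee_pos: [0.6054, -0.3377, 0.0381]
tool_rot: [[-0.907, 0.42, 0.004], [0.42, 0.907, -0.001], [-0.004, 0.0, -1.0]]
wrist_force: [0.4, 2.9, 6.4]
gripper_width: 0.0633
```

```bash

python3 -m crank '[{"dp":[0,0,-0.05],"rot":[0,0,0]},{"dp":[0,0,-0.15],"rot":[0,0,0]},{"dp":[0,0,-0.28],"rot":[0,0,0]},{"dp":[0,0,-0.4],"rot":[0,0,0]},{"dp":[0,0,-0.45],"rot":[0,0,0]},{"dp":[0,0,-0.45],"rot":[0,0,0]},{"dp":[0,0,-0.45],"rot":[0,0,0]}]'
python3 - <<'E'
from h import *;from station import get_obs,capture;import cv2
o=get_obs();print(goto(o,[.605,-.0005,.173],65),o['ee_pos'],o['gripper_width'],o['wrist_force'])
s=capture("side")[130:380,390:640]
cv2.imwrite("pics/p2.png",cv2.resize(s,None,fx=2.4,fy=2.4,interpolation=2))
E
```

```text
time: 5.1
ee_pos: [0.6026, -0.3368, 0.1684]
tool_rot: [[-0.907, 0.42, -0.002], [0.42, 0.907, 0.001], [0.003, 0.0, -1.0]]
wrist_force: [-0.3, 0.3, -5.2]
gripper_width: 0.063
(array([ 0.4641,  1.0204, -0.0137]), np.float64(0.005), 'cur yaw', np.float64(65.13938223179078)) [ 0.60260811 -0.33678453  0.16842549] 0.06303218810693315 [-0.31432732  0.26942888 -5.24274995]
```

View pics/p2.png

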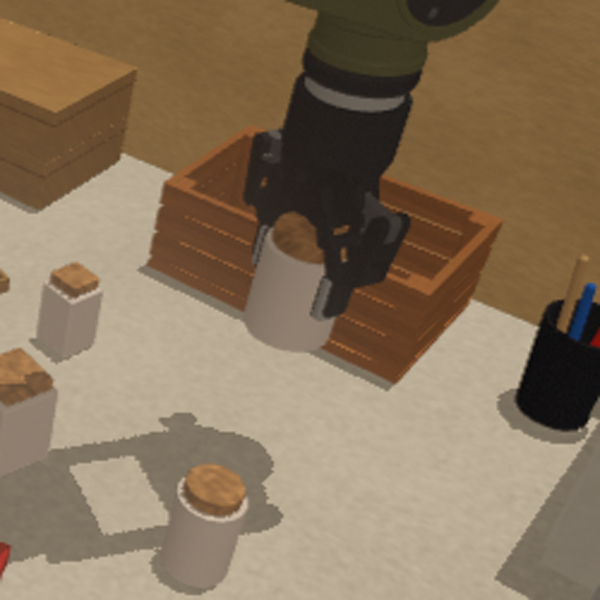

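The jar hangs upright in the jaws (lid at ~(514,229) full image). I'll carry it to the large carton.

```bash

python3 -m crank '[{"dp":[0.03,0.07,0],"rot":[0,0,0]},{"dp":[0.09,0.2,0],"rot":[0,0,0]},{"dp":[0.16,0.35,0],"rot":[0,0,0]},{"dp":[0.23,0.5,0],"rot":[0,0,0]},{"dp":[0.3,0.65,0],"rot":[0,0,0]},{"dp":[0.37,0.8,0],"rot":[0,0,0]},{"dp":[0.42,0.9,0],"rot":[0,0,0]},{"dp":[0.45,0.96,0],"rot":[0,0,0]},{"dp":[0.464,1,0],"rot":[0,0,0]},{"dp":[0.464,1,0],"rot":[0,0,0]},{"dp":[0.464,1,0],"rot":[0,0,0]}]'
python3 - <<'E'
from h import *;from station import get_obs,capture;import cv2
o=get_obs();p=o['ee_pos'];print(goto(o,[.605,-.0005,.042],65),p,o['gripper_width'],o['wrist_force'])
print(back("side",(513.8,229.2),.2204))
s=capture("side")[100:300,260:460];t=capture("top")[100:300,220:420]
cv2.imwrite("pics/p3.png",cv2.resize(np.hstack([s,t]),None,fx=2,fy=2,interpolation=2))
E
```

```text
time: 6.25
ee_pos: [0.603, -0.0069, 0.1694]
tool_rot: [[-0.907, 0.42, -0.002], [0.42, 0.907, -0.0], [0.001, -0.001, -1.0]]
wrist_force: [0.5, 0.1, -4.1]
gripper_width: 0.0626
(array([0.0023, 0.0226, 0.4246]), np.float64(0.005), 'cur yaw', np.float64(65.15073904333056)) [ 0.60297108 -0.00687689  0.16937176] 0.06264915043161551 [ 0.51622723  0.05631212 -4.09126778]
[ 0.58672903 -0.33361073]
```

View pics/p3.png

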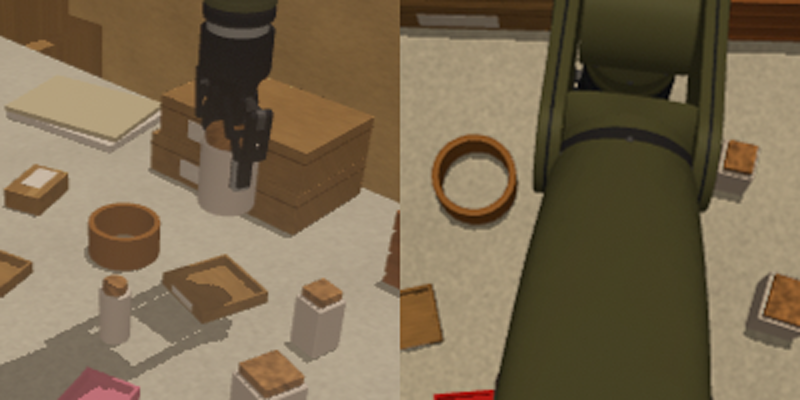

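```bash
python3 - <<'E'
from h import *
print(proj("side",[.603,-.0069,.131]),proj("side",[.603,-.0069,.2]),"obs bottom centre u 373.7")
print(proj("side",[.605,-.0005,.016]),"obs carton 367.5,243; corners")
for a,b in((163,280),(268,290),(227,257),(200,320)): print(back("side",(a/2+260,b/2+100),.016))
E
```

```text
[np.float64(371.906022261875), np.float64(201.5427836061392)] [np.float64(374.1586129339543), np.float64(174.1445016024332)] obs bottom centre u 373.7
[np.float64(366.99765891245977), np.float64(241.57063544391832)] obs carton 367.5,243; corners
[0.56594109 0.0468545 ]
[ 0.64025926 -0.05472615]
[0.65985718 0.0248827 ]
[ 0.53797219 -0.03662129]
```

```bash

python3 -m crank '[{"dp":[0.005,0.019,0.03],"rot":[0,0,0]},{"dp":[0.005,0.019,0.1],"rot":[0,0,0]},{"dp":[0.005,0.019,0.2],"rot":[0,0,0]},{"dp":[0.005,0.019,0.28],"rot":[0,0,0]},{"dp":[0.005,0.019,0.34],"rot":[0,0,0]},{"dp":[0.005,0.019,0.38],"rot":[0,0,0]},{"dp":[0.005,0.019,0.4],"rot":[0,0,0]},{"dp":[0.005,0.019,0.405],"rot":[0,0,0]},{"dp":[0.005,0.019,0.405],"rot":[0,0,0]}]'
python3 -c "
from h import *;from station import get_obs
o=get_obs();print(o['wrist_force'],goto(o,[.604,-.001,.042],65))"
```

```text
time: 7.25
ee_pos: [0.6051, -0.0009, 0.0495]
tool_rot: [[-0.907, 0.421, 0.001], [0.421, 0.907, -0.0], [-0.001, 0.0, -1.0]]
wrist_force: [0.5, 0.3, -3.2]
gripper_width: 0.0634
[ 0.46716094  0.27992029 -3.15530245] (array([ 0.0031, -0.0019,  0.0251]), np.float64(0.004), 'cur yaw', np.float64(65.13311586769774))
```

```bash

python3 -m crank '[{"dp":[0,0,0.008],"rot":[0,0,0]},{"dp":[0,0,0.015],"rot":[0,0,0]},{"dp":[0,0,0.02],"rot":[0,0,0]},{"dp":[0,0,0.022],"rot":[0,0,0]},{"dp":[0,0,0.022],"rot":[0,0,0]},{"dp":[0,0,0.022],"rot":[0,0,0]}]'
python3 - <<'E'
from station import get_obs,capture;import cv2,numpy as np
o=get_obs();print(o['ee_pos'],o['wrist_force'])
s=capture("side")[160:310,290:450]
cv2.imwrite("pics/p4.png",cv2.resize(s,None,fx=4,fy=4,interpolation=2))
E
```

```text
time: 7.85
ee_pos: [0.6045, -0.0007, 0.0423]
tool_rot: [[-0.907, 0.42, 0.0], [0.42, 0.907, -0.0], [-0.0, 0.0, -1.0]]
wrist_force: [0.6, -0.2, -3.7]
gripper_width: 0.0631
[ 0.60447938 -0.00071409  0.04230296] [ 0.56307275 -0.2495089  -3.68978615]
```

View pics/p4.png

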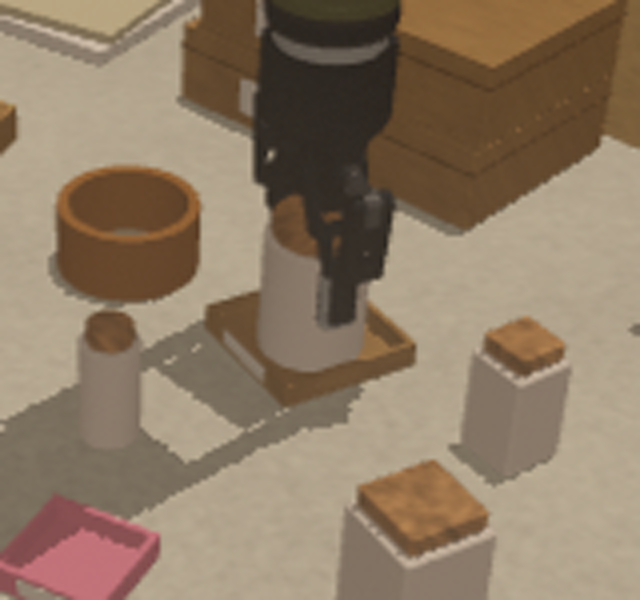

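Jar base and carton are both centred at u≈310 in the crop. The wrist still carries the weight (−3.7 N), so I'll go down in millimetres.

```bash

for i in 1 ; do python3 -m crank '[{"dp":[0,0,0.003],"rot":[0,0,0]},{"dp":[0,0,0.005],"rot":[0,0,0]},{"dp":[0,0,0.005],"rot":[0,0,0]},{"dp":[0,0,0.005],"rot":[0,0,0]}]'; done
python3 -m crank '[{"dp":[0,0,0.003],"rot":[0,0,0]},{"dp":[0,0,0.005],"rot":[0,0,0]},{"dp":[0,0,0.005],"rot":[0,0,0]},{"dp":[0,0,0.005],"rot":[0,0,0]}]' | grep -E "ee_pos|force"
```

```text
time: 8.3
ee_pos: [0.6046, -0.0007, 0.0423]
tool_rot: [[-0.907, 0.42, -0.0], [0.42, 0.907, -0.0], [0.0, -0.0, -1.0]]
wrist_force: [-5.0, 0.9, 4.6]
gripper_width: 0.0628
ee_pos: [0.6047, -0.0008, 0.0422]
wrist_force: [-9.7, 0.4, 13.2]
```

```bash

python3 -m crank '[{"dp":[0,0,-0.004],"rot":[0,0,0]},{"dp":[0,0,-0.004],"rot":[0,0,0]},{"dp":[0,0,-0.004],"rot":[0,0,0]}]' | grep -E "ee_pos|force"
python3 -m crank '[{"dp":[0,0,0],"rot":[0,0,0]},{"dp":[0,0,0],"rot":[0,0,0]},{"dp":[0,0,0],"rot":[0,0,0]},{"dp":[0,0,0],"rot":[0,0,0]},{"dp":[0,0,0],"rot":[0,0,0]},{"dp":[0,0,0],"rot":[0,0,0]}]' 1
python3 -m crank '[{"dp":[0,0,-0.1],"rot":[0,0,0]},{"dp":[0,0,-0.25],"rot":[0,0,0]},{"dp":[0,0,-0.4],"rot":[0,0,0]},{"dp":[0,0,-0.5],"rot":[0,0,0]},{"dp":[0,0,-0.5],"rot":[0,0,0]}]'
python3 - <<'E'
from h import *;from station import get_obs,capture;import cv2
o=get_obs();print(goto(o,[.461,-.370,.14],65))
s=capture("side")[160:310,290:450]
cv2.imwrite("pics/p5.png",cv2.resize(s,None,fx=4,fy=4,interpolation=2))
E
```

```text
ee_pos: [0.6046, -0.0007, 0.0423]
wrist_force: [-6.9, 0.3, 8.1]
time: 9.6
ee_pos: [0.6044, -0.0007, 0.0403]
tool_rot: [[-0.907, 0.42, -0.0], [0.42, 0.907, 0.0], [0.0, -0.0, -1.0]]
wrist_force: [-0.9, -0.3, -0.5]
gripper_width: 0.0854
time: 10.1
ee_pos: [0.6078, -0.001, 0.1974]
tool_rot: [[-0.907, 0.42, 0.012], [0.42, 0.907, -0.001], [-0.011, 0.004, -1.0]]
wrist_force: [0.1, 0.2, 0.4]
gripper_width: 0.0854
(array([-0.0709, -1.3224,  0.187 ]), np.float64(0.005), 'cur yaw', np.float64(65.14722039328433))
```

View pics/p5.png

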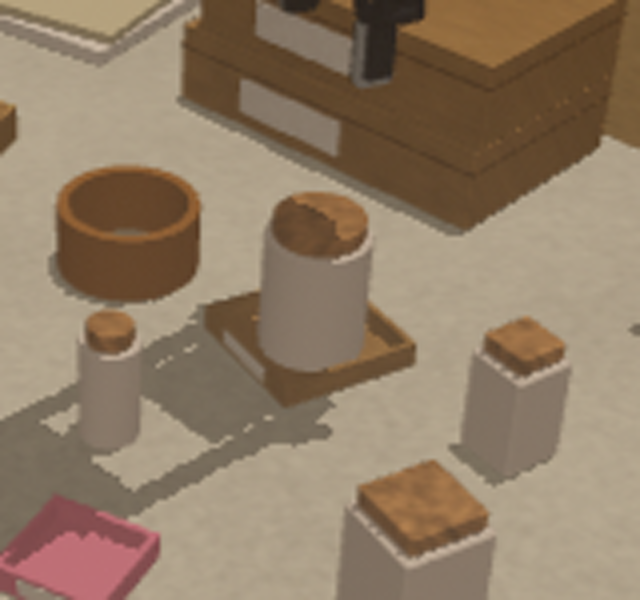

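The large jar stands upright, centred in its carton (crop (314,280)). On to the medium jar.

```bash

python3 -m crank '[{"dp":[-0.05,-0.9,0],"rot":[0,0,0]},{"dp":[-0.05,-0.9,0],"rot":[0,0,0]},{"dp":[-0.05,-0.9,0],"rot":[0,0,0]},{"dp":[-0.05,-0.9,0],"rot":[0,0,0]},{"dp":[-0.05,-0.9,0],"rot":[0,0,0]},{"dp":[-0.05,-0.9,0],"rot":[0,0,0]},{"dp":[-0.05,-0.9,0],"rot":[0,0,0]}]' |grep pos
python3 -m crank '[{"dp":[-0.02,-0.42,0],"rot":[0,0,0]},{"dp":[-0.02,-0.42,0],"rot":[0,0,0]},{"dp":[-0.02,-0.42,0.18],"rot":[0,0,0]},{"dp":[-0.02,-0.42,0.18],"rot":[0,0,0]},{"dp":[-0.02,-0.42,0.18],"rot":[0,0,0]},{"dp":[-0.02,-0.42,0.18],"rot":[0,0,0]}]' |grep pos
python3 - <<'E'
from h import *;from station import get_obs,capture;import cv2
o=get_obs();print(goto(o,[.461,-.370,.034],65),o['time'],o['ee_pos'])
E
```

```text
ee_pos: [0.5025, -0.2539, 0.1882]
ee_pos: [0.4578, -0.3676, 0.1365]
(array([-0.0131, -0.003 ,  0.3416]), np.float64(0.007), 'cur yaw', np.float64(65.22358522100251)) 11.45 [ 0.45780348 -0.36762343  0.13647192]
```

```bash

python3 -m crank '[{"dp":[-0.013,-0.003,0.02],"rot":[0,0,0]},{"dp":[-0.013,-0.003,0.1],"rot":[0,0,0]},{"dp":[-0.013,-0.003,0.2],"rot":[0,0,0]},{"dp":[-0.013,-0.003,0.3],"rot":[0,0,0]},{"dp":[-0.013,-0.003,0.34],"rot":[0,0,0]},{"dp":[-0.013,-0.003,0.34],"rot":[0,0,0]},{"dp":[-0.013,-0.003,0.34],"rot":[0,0,0]}]'
python3 -m crank '[{"dp":[0,0,0],"rot":[0,0,0]},{"dp":[0,0,0],"rot":[0,0,0]},{"dp":[0,0,0],"rot":[0,0,0]},{"dp":[0,0,0],"rot":[0,0,0]},{"dp":[0,0,0],"rot":[0,0,0]},{"dp":[0,0,0],"rot":[0,0,0]},{"dp":[0,0,0],"rot":[0,0,0]},{"dp":[0,0,0],"rot":[0,0,0]}]' -1 45
python3 -m crank '[{"dp":[0,0,-0.05],"rot":[0,0,0]},{"dp":[0,0,-0.15],"rot":[0,0,0]},{"dp":[0,0,-0.28],"rot":[0,0,0]},{"dp":[0,0,-0.4],"rot":[0,0,0]},{"dp":[0,0,-0.45],"rot":[0,0,0]},{"dp":[0,0,-0.45],"rot":[0,0,0]},{"dp":[0,0,-0.45],"rot":[0,0,0]}]'
python3 - <<'E'
from h import *;from station import get_obs,capture;import cv2
o=get_obs();print(goto(o,[.4364,.3667,.168],65),proj("side",o['ee_pos']))
s=capture("side")[180:380,400:600]
cv2.imwrite("pics/p6.png",cv2.resize(s,None,fx=3,fy=3,interpolation=2))
E
```

```text
time: 12.15
ee_pos: [0.4614, -0.3718, 0.036]
tool_rot: [[-0.908, 0.42, 0.002], [0.42, 0.908, -0.002], [-0.002, -0.001, -1.0]]
wrist_force: [0.1, 0.3, 0.7]
gripper_width: 0.0855
time: 12.95
ee_pos: [0.4613, -0.3719, 0.0364]
tool_rot: [[-0.907, 0.42, 0.002], [0.42, 0.907, -0.001], [-0.003, -0.0, -1.0]]
wrist_force: [-0.6, 2.6, 5.7]
gripper_width: 0.0492
time: 13.65
ee_pos: [0.4594, -0.3707, 0.1679]
tool_rot: [[-0.907, 0.42, -0.002], [0.42, 0.907, 0.001], [0.002, 0.001, -1.0]]
wrist_force: [-0.1, 0.3, -2.9]
gripper_width: 0.0492
(array([1.1029, 2.198 , 0.0034]), np.float64(0.005), 'cur yaw', np.float64(65.14206091708925)) [np.float64(490.06646698170016), np.float64(296.31857704346635)]
```

View pics/p6.png

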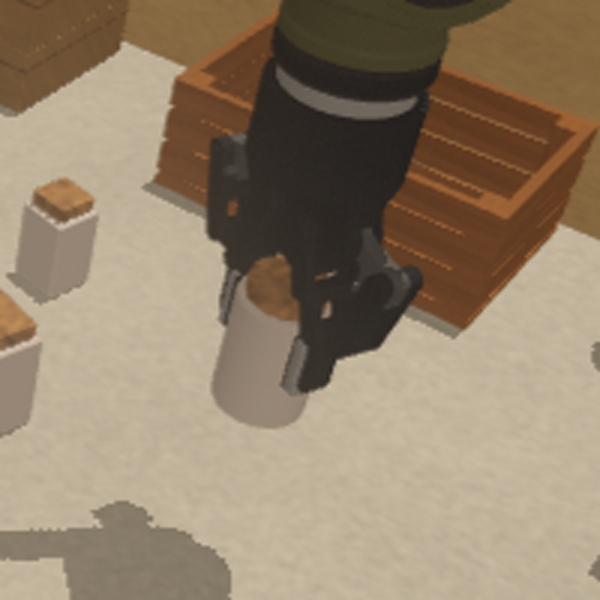

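The medium jar is held upright (crop (262,350)). I'll carry it to the medium carton.

```bash

python3 -m crank '[{"dp":[0.03,0.07,0],"rot":[0,0,0]},{"dp":[0.09,0.18,0],"rot":[0,0,0]},{"dp":[0.16,0.32,0],"rot":[0,0,0]},{"dp":[0.23,0.46,0],"rot":[0,0,0]},{"dp":[0.3,0.6,0],"rot":[0,0,0]},{"dp":[0.37,0.735,0],"rot":[0,0,0]},{"dp":[0.44,0.88,0],"rot":[0,0,0]}]'|grep -E "pos|width"
python3 -m crank '[{"dp":[0.06,0.14,0],"rot":[0,0,0]},{"dp":[0.13,0.27,0],"rot":[0,0,0]},{"dp":[0.2,0.4,0],"rot":[0,0,0]},{"dp":[0.26,0.53,0],"rot":[0,0,0]},{"dp":[0.32,0.65,0],"rot":[0,0,0]},{"dp":[0.37,0.735,0],"rot":[0,0,0]},{"dp":[0.37,0.735,0],"rot":[0,0,0]}]'|grep -E "pos|width"
python3 - <<'E'
from h import *;from station import get_obs,capture;import cv2
o=get_obs();print(goto(o,[.4364,.3667,.168],65),o['ee_pos'],o['time'])
print(proj("side",[.4594,-.3707,.132]))
E
```

```text
ee_pos: [0.4494, -0.0743, 0.1666]
gripper_width: 0.0492
ee_pos: [0.4413, 0.1728, 0.1667]
gripper_width: 0.0492
(array([ 0.2838,  0.5808, -0.0047]), np.float64(0.014), 'cur yaw', np.float64(65.41042903995323)) [0.44129713 0.17283978 0.16666207] 15.1
[np.float64(485.45880076559956), np.float64(312.61570842315933)]
```

```bash

python3 -m crank '[{"dp":[0.04,0.09,0],"rot":[0,0,0]},{"dp":[0.1,0.2,0],"rot":[0,0,0]},{"dp":[0.16,0.33,0],"rot":[0,0,0]},{"dp":[0.22,0.45,0],"rot":[0,0,0]},{"dp":[0.26,0.54,0],"rot":[0,0,0]},{"dp":[0.284,0.58,0],"rot":[0,0,0]},{"dp":[0.284,0.58,0],"rot":[0,0,0]},{"dp":[0.284,0.58,0],"rot":[0,0,0]}]'|grep -E "pos|width"
python3 - <<'E'
from h import *;from station import get_obs,capture;import cv2
o=get_obs();p=o["ee_pos"];print(goto(o,[.4364,.3667,.045],65),o['time'],p)
print(proj("side",[p[0],p[1],p[2]-.036]),proj("side",[.4364,.3667,.016]))
s=capture("side")[130:250,160:320]
cv2.imwrite("pics/p7.png",cv2.resize(s,None,fx=5,fy=5,interpolation=2))
E
```

```text
ee_pos: [0.4388, 0.3627, 0.168]
gripper_width: 0.0495
(array([0.0125, 0.0099, 0.41  ]), np.float64(0.004), 'cur yaw', np.float64(65.12349770022142)) 15.9 [0.43879772 0.36271564 0.16800765]
[np.float64(215.7288067199833), np.float64(170.45641834663445)] [np.float64(219.17493957097065), np.float64(209.8490357654209)]
```

View pics/p7.png

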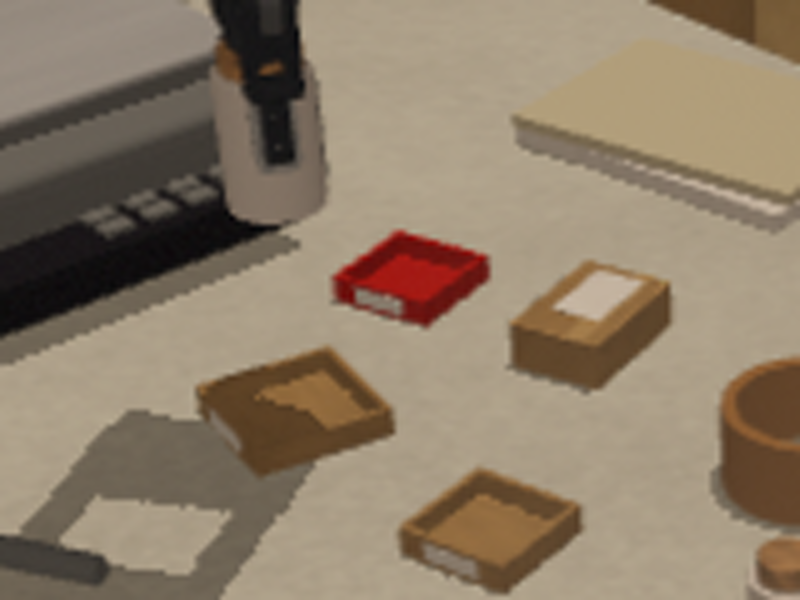

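The carton's rim centre from the side, (219.2,210.4), matches my estimate. Lowering.

```bash

python3 -m crank '[{"dp":[0.012,0.01,0.03],"rot":[0,0,0]},{"dp":[0.012,0.01,0.1],"rot":[0,0,0]},{"dp":[0.012,0.01,0.2],"rot":[0,0,0]},{"dp":[0.012,0.01,0.28],"rot":[0,0,0]},{"dp":[0.012,0.01,0.34],"rot":[0,0,0]},{"dp":[0.012,0.01,0.38],"rot":[0,0,0]},{"dp":[0.012,0.01,0.4],"rot":[0,0,0]},{"dp":[0.012,0.01,0.407],"rot":[0,0,0]},{"dp":[0.012,0.01,0.407],"rot":[0,0,0]},{"dp":[0.012,0.01,0.407],"rot":[0,0,0]}]'|grep -E "pos|width|force"
python3 -m crank '[{"dp":[0,0,0.005],"rot":[0,0,0]},{"dp":[0,0,0.008],"rot":[0,0,0]},{"dp":[0,0,0.011],"rot":[0,0,0]},{"dp":[0,0,0.011],"rot":[0,0,0]}]'|grep -E "pos|width|force"
```

```text
ee_pos: [0.4379, 0.3689, 0.0485]
wrist_force: [0.3, 0.9, -2.4]
gripper_width: 0.0491
ee_pos: [0.4371, 0.3683, 0.0439]
wrist_force: [-0.1, -0.5, -2.4]
gripper_width: 0.0489
```

```bash

python3 -m crank '[{"dp":[0,0,0.003],"rot":[0,0,0]},{"dp":[0,0,0.006],"rot":[0,0,0]},{"dp":[0,0,0.009],"rot":[0,0,0]},{"dp":[0,0,0.009],"rot":[0,0,0]},{"dp":[0,0,0.009],"rot":[0,0,0]}]'|grep -E "pos|width|force"
python3 -m crank '[{"dp":[0,0,0.003],"rot":[0,0,0]},{"dp":[0,0,0.003],"rot":[0,0,0]},{"dp":[0,0,0.003],"rot":[0,0,0]}]'|grep -E "pos|width|force"
```

```text
ee_pos: [0.4371, 0.3683, 0.0413]
wrist_force: [0.3, 0.1, -2.8]
gripper_width: 0.0486
ee_pos: [0.4372, 0.3684, 0.0405]
wrist_force: [0.4, -0.6, -2.0]
gripper_width: 0.0491
```

```bash

python3 -m crank '[{"dp":[0,0,0.003],"rot":[0,0,0]},{"dp":[0,0,0.003],"rot":[0,0,0]},{"dp":[0,0,0.003],"rot":[0,0,0]}]'|grep -E "pos|width|force"
python3 -m crank '[{"dp":[0,0,0.003],"rot":[0,0,0]},{"dp":[0,0,0.003],"rot":[0,0,0]},{"dp":[0,0,0.003],"rot":[0,0,0]}]'|grep -E "pos|width|force"
```

```text
ee_pos: [0.4372, 0.3685, 0.0404]
wrist_force: [-3.2, -1.8, 4.7]
gripper_width: 0.0493
ee_pos: [0.4373, 0.3685, 0.0404]
wrist_force: [-6.8, -3.1, 10.7]
gripper_width: 0.049
```

```bash

python3 -m crank '[{"dp":[0,0,-0.004],"rot":[0,0,0]},{"dp":[0,0,-0.004],"rot":[0,0,0]},{"dp":[0,0,-0.004],"rot":[0,0,0]}]' | grep -E "ee_pos|force"
python3 -m crank '[{"dp":[0,0,0],"rot":[0,0,0]},{"dp":[0,0,0],"rot":[0,0,0]},{"dp":[0,0,0],"rot":[0,0,0]},{"dp":[0,0,0],"rot":[0,0,0]},{"dp":[0,0,0],"rot":[0,0,0]},{"dp":[0,0,0],"rot":[0,0,0]},{"dp":[0,0,0],"rot":[0,0,0]}]' 1
python3 -m crank '[{"dp":[0,0,-0.08],"rot":[0,0,0]},{"dp":[0,0,-0.2],"rot":[0,0,0]},{"dp":[0,0,-0.35],"rot":[0,0,0]},{"dp":[0,0,-0.48],"rot":[0,0,0]},{"dp":[0,0,-0.5],"rot":[0,0,0]},{"dp":[0,0,-0.5],"rot":[0,0,0]}]'
python3 - <<'E'
from h import *;from station import get_obs,capture;import cv2
o=get_obs();print(goto(o,[.461,.024,.14],65),o['time'])
s=capture("side")[130:250,160:320]
cv2.imwrite("pics/p8.png",cv2.resize(s,None,fx=5,fy=5,interpolation=2))
E
```

```text
ee_pos: [0.4373, 0.3685, 0.0404]
wrist_force: [-3.2, -1.6, 5.5]
time: 19.75
ee_pos: [0.4372, 0.3684, 0.0398]
tool_rot: [[-0.907, 0.42, 0.0], [0.42, 0.907, -0.0], [-0.0, -0.0, -1.0]]
wrist_force: [-0.9, 0.1, 0.4]
gripper_width: 0.0854
time: 20.35
ee_pos: [0.4381, 0.369, 0.1922]
tool_rot: [[-0.907, 0.42, 0.004], [0.42, 0.907, 0.002], [-0.002, 0.004, -1.0]]
wrist_force: [-0.2, -0.1, -0.4]
gripper_width: 0.0854
(array([-0.5523, -1.0122,  0.1712]), np.float64(0.005), 'cur yaw', np.float64(65.14748094321897)) 20.35
```

View pics/p8.png

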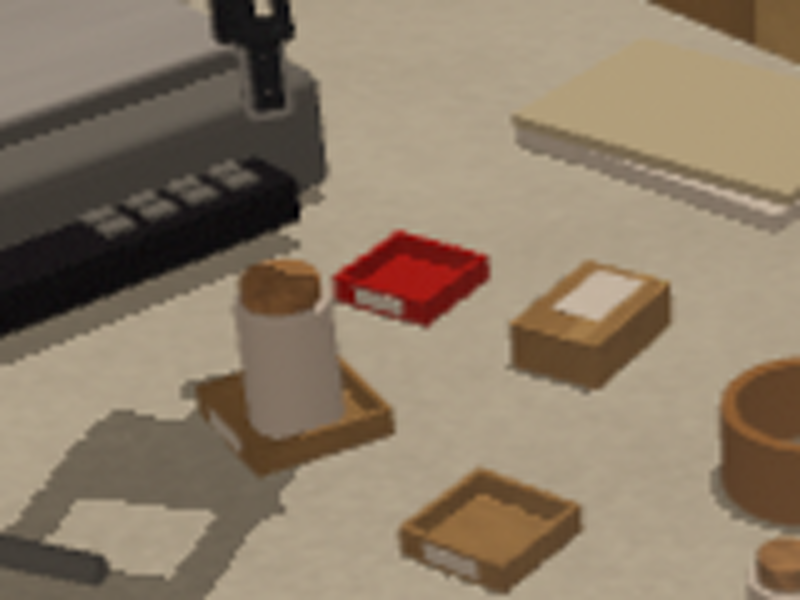

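The medium jar stands upright in its carton (crop (295,360)). On to the small jar.

```bash

python3 -m crank '[{"dp":[-0.5,-0.91,0],"rot":[0,0,0]},{"dp":[-0.5,-0.91,0],"rot":[0,0,0]},{"dp":[-0.5,-0.91,0],"rot":[0,0,0]},{"dp":[-0.5,-0.91,0],"rot":[0,0,0]},{"dp":[-0.5,-0.91,0],"rot":[0,0,0]},{"dp":[-0.5,-0.91,0],"rot":[0,0,0]},{"dp":[-0.5,-0.91,0],"rot":[0,0,0]},{"dp":[-0.5,-0.91,0.05],"rot":[0,0,0]},{"dp":[-0.55,-1,0.15],"rot":[0,0,0]},{"dp":[-0.55,-1,0.15],"rot":[0,0,0]},{"dp":[-0.55,-1,0.15],"rot":[0,0,0]}]' |grep pos
python3 - <<'E'
from h import *;from station import get_obs,capture;import cv2
o=get_obs();print(goto(o,[.461,.024,.028],65),o['time'],o['ee_pos'])
E
```

```text
ee_pos: [0.4593, 0.028, 0.1422]
(array([-0.0127, -0.0091,  0.3806]), np.float64(0.006), 'cur yaw', np.float64(65.17109259921993)) 21.5 [0.45925298 0.02796321 0.14219456]
```

```bash

python3 -m crank '[{"dp":[-0.01,-0.009,0.02],"rot":[0,0,0]},{"dp":[-0.01,-0.009,0.1],"rot":[0,0,0]},{"dp":[-0.01,-0.009,0.2],"rot":[0,0,0]},{"dp":[-0.01,-0.009,0.3],"rot":[0,0,0]},{"dp":[-0.01,-0.009,0.36],"rot":[0,0,0]},{"dp":[-0.01,-0.009,0.38],"rot":[0,0,0]},{"dp":[-0.01,-0.009,0.38],"rot":[0,0,0]},{"dp":[-0.01,-0.009,0.38],"rot":[0,0,0]}]'
python3 -m crank '[{"dp":[0,0,0],"rot":[0,0,0]},{"dp":[0,0,0],"rot":[0,0,0]},{"dp":[0,0,0],"rot":[0,0,0]},{"dp":[0,0,0],"rot":[0,0,0]},{"dp":[0,0,0],"rot":[0,0,0]},{"dp":[0,0,0],"rot":[0,0,0]},{"dp":[0,0,0],"rot":[0,0,0]},{"dp":[0,0,0],"rot":[0,0,0]},{"dp":[0,0,0],"rot":[0,0,0]}]' -1 35
python3 -m crank '[{"dp":[0,0,-0.05],"rot":[0,0,0]},{"dp":[0,0,-0.15],"rot":[0,0,0]},{"dp":[0,0,-0.28],"rot":[0,0,0]},{"dp":[0,0,-0.4],"rot":[0,0,0]},{"dp":[0,0,-0.45],"rot":[0,0,0]},{"dp":[0,0,-0.45],"rot":[0,0,0]},{"dp":[0,0,-0.45],"rot":[0,0,0]}]'
python3 - <<'E'
from h import *;from station import get_obs,capture;import cv2
o=get_obs();p=o["ee_pos"];print(goto(o,[.44,.2088,.163],65),proj("side",[p[0],p[1],p[2]-.03]))
s=capture("side")[130:280,220:420]
cv2.imwrite("pics/p9.png",cv2.resize(s,None,fx=4,fy=4,interpolation=2))
E
```

```text
time: 22.3
ee_pos: [0.4636, 0.0234, 0.0321]
tool_rot: [[-0.908, 0.42, 0.002], [0.42, 0.908, -0.0], [-0.002, 0.001, -1.0]]
wrist_force: [0.1, 0.0, 0.5]
gripper_width: 0.0853
time: 23.2
ee_pos: [0.463, 0.023, 0.0316]
tool_rot: [[-0.907, 0.42, 0.001], [0.42, 0.907, -0.0], [-0.001, 0.0, -1.0]]
wrist_force: [-0.8, -0.0, 5.7]
gripper_width: 0.0349
time: 23.9
ee_pos: [0.4614, 0.0231, 0.164]
tool_rot: [[-0.907, 0.42, -0.002], [0.42, 0.907, 0.0], [0.002, -0.001, -1.0]]
wrist_force: [-0.5, -0.1, -2.0]
gripper_width: 0.0355
(array([0.325 , 0.5316, 0.0036]), np.float64(0.005), 'cur yaw', np.float64(65.14157952732573)) [np.float64(318.09484720692694), np.float64(218.94261509729958)]
```

View pics/p9.png

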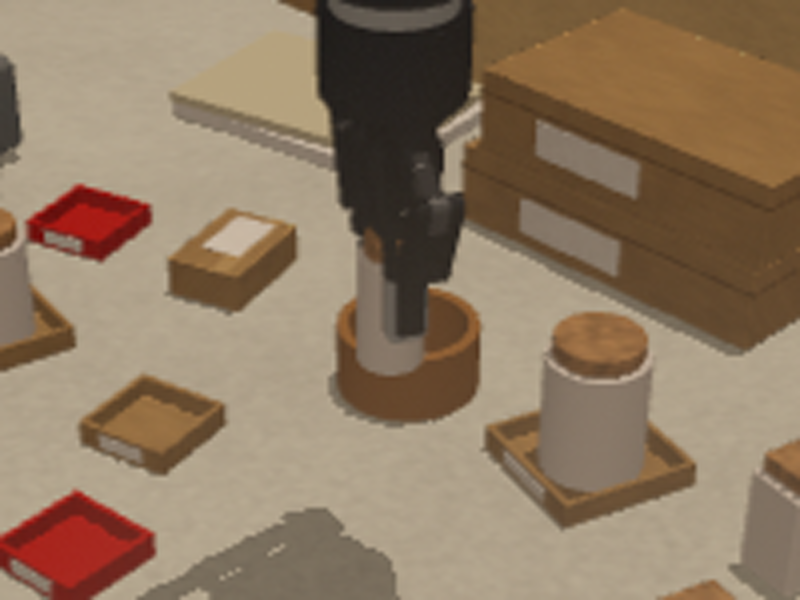

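The small jar is held upright (crop (390,310)). The brown small carton is at crop (152,419), separate from the red trays. Carrying it there.

```bash

python3 -m crank '[{"dp":[0.04,0.06,0],"rot":[0,0,0]},{"dp":[0.1,0.16,0],"rot":[0,0,0]},{"dp":[0.17,0.28,0],"rot":[0,0,0]},{"dp":[0.23,0.38,0],"rot":[0,0,0]},{"dp":[0.29,0.47,0],"rot":[0,0,0]},{"dp":[0.325,0.53,0],"rot":[0,0,0]},{"dp":[0.325,0.53,0],"rot":[0,0,0]},{"dp":[0.325,0.53,0],"rot":[0,0,0]},{"dp":[0.325,0.53,0],"rot":[0,0,0]}]'|grep -E "pos|width"
python3 - <<'E'
from h import *;from station import get_obs
o=get_obs();print(goto(o,[.44,.2088,.043],65),proj("side",[.44,.2088,.016]))
E
```

```text
ee_pos: [0.4402, 0.2073, 0.1645]
gripper_width: 0.035
(array([0.0022, 0.0048, 0.4049]), np.float64(0.003), 'cur yaw', np.float64(65.0959405495405)) [np.float64(258.22251303758316), np.float64(233.4883471754211)]
```

```bash

python3 -m crank '[{"dp":[0.002,0.005,0.03],"rot":[0,0,0]},{"dp":[0.002,0.005,0.1],"rot":[0,0,0]},{"dp":[0.002,0.005,0.2],"rot":[0,0,0]},{"dp":[0.002,0.005,0.28],"rot":[0,0,0]},{"dp":[0.002,0.005,0.34],"rot":[0,0,0]},{"dp":[0.002,0.005,0.38],"rot":[0,0,0]},{"dp":[0.002,0.005,0.4],"rot":[0,0,0]},{"dp":[0.002,0.005,0.407],"rot":[0,0,0]},{"dp":[0.002,0.005,0.407],"rot":[0,0,0]},{"dp":[0.002,0.005,0.407],"rot":[0,0,0]}]'|grep -E "pos|width|force"
python3 -m crank '[{"dp":[0,0,0.004],"rot":[0,0,0]},{"dp":[0,0,0.008],"rot":[0,0,0]},{"dp":[0,0,0.012],"rot":[0,0,0]},{"dp":[0,0,0.012],"rot":[0,0,0]},{"dp":[0,0,0.012],"rot":[0,0,0]}]'|grep -E "pos|width|force"
```

```text
ee_pos: [0.4416, 0.2102, 0.0447]
wrist_force: [0.6, -0.1, -0.9]
gripper_width: 0.035
ee_pos: [0.4407, 0.21, 0.04]
wrist_force: [-0.1, -0.7, -1.5]
gripper_width: 0.035
```

```bash

python3 -m crank '[{"dp":[0,0,0.004],"rot":[0,0,0]},{"dp":[0,0,0.008],"rot":[0,0,0]},{"dp":[0,0,0.012],"rot":[0,0,0]},{"dp":[0,0,0.012],"rot":[0,0,0]},{"dp":[0,0,0.012],"rot":[0,0,0]}]'|grep -E "pos|width|force"
python3 -m crank '[{"dp":[0,0,0.003],"rot":[0,0,0]},{"dp":[0,0,0.003],"rot":[0,0,0]},{"dp":[0,0,0.003],"rot":[0,0,0]}]'|grep -E "pos|width|force"
```

```text
ee_pos: [0.4408, 0.2099, 0.0364]
wrist_force: [-0.4, 0.0, -1.6]
gripper_width: 0.0352
ee_pos: [0.4408, 0.21, 0.0357]
wrist_force: [0.5, -1.1, -0.1]
gripper_width: 0.0356
```

```bash

python3 -m crank '[{"dp":[0,0,0.003],"rot":[0,0,0]},{"dp":[0,0,0.003],"rot":[0,0,0]},{"dp":[0,0,0.003],"rot":[0,0,0]}]'|grep -E "pos|width|force"
python3 -m crank '[{"dp":[0,0,0],"rot":[0,0,0]},{"dp":[0,0,0],"rot":[0,0,0]},{"dp":[0,0,0],"rot":[0,0,0]},{"dp":[0,0,0],"rot":[0,0,0]},{"dp":[0,0,0],"rot":[0,0,0]},{"dp":[0,0,0],"rot":[0,0,0]},{"dp":[0,0,0],"rot":[0,0,0]},{"dp":[0,0,0],"rot":[0,0,0]}]' 1
python3 -m crank '[{"dp":[0,0,-0.08],"rot":[0,0,0]},{"dp":[0,0,-0.2],"rot":[0,0,0]},{"dp":[0,0,-0.35],"rot":[0,0,0]},{"dp":[0,0,-0.5],"rot":[0,0,0]},{"dp":[0,0,-0.65],"rot":[0,0,0]},{"dp":[0,0,-0.7],"rot":[0,0,0]},{"dp":[0,0,-0.7],"rot":[0,0,0]}]'
python3 -m crank '[{"dp":[0.7,0.95,0],"rot":[0,0,0]},{"dp":[0.7,0.95,0],"rot":[0,0,0]},{"dp":[0.7,0.95,0],"rot":[0,0,0]},{"dp":[0.7,0.95,0],"rot":[0,0,0]},{"dp":[0.7,0.95,0],"rot":[0,0,0]},{"dp":[0.7,0.95,0],"rot":[0,0,0]},{"dp":[0.7,0.95,0],"rot":[0,0,0]},{"dp":[0.7,0.95,0],"rot":[0,0,0]},{"dp":[0.7,0.95,0],"rot":[0,0,0]},{"dp":[0.7,0.95,0],"rot":[0,0,0]},{"dp":[0.7,0.95,0],"rot":[0,0,0]},{"dp":[0.7,0.95,0],"rot":[0,0,0]}]'
python3 - <<'E'
from station import get_obs,capture;import cv2
print(get_obs()["qpos"],get_obs()["wrist_force"])
cv2.imwrite("pics/fs.png",cv2.resize(capture("side")[140:360,180:500],None,fx=2.5,fy=2.5,interpolation=2))
cv2.imwrite("pics/ft.png",cv2.resize(capture("top")[130:350,100:420],None,fx=2.5,fy=2.5,interpolation=2))
E
```

```text
ee_pos: [0.441, 0.21, 0.0356]
wrist_force: [-2.8, -0.6, 5.7]
gripper_width: 0.0349
time: 28.25
ee_pos: [0.4408, 0.21, 0.0347]
tool_rot: [[-0.907, 0.42, -0.0], [0.42, 0.907, -0.0], [0.0, -0.0, -1.0]]
wrist_force: [0.2, 0.3, -0.8]
gripper_width: 0.0854
time: 28.95
ee_pos: [0.4423, 0.2105, 0.2481]
tool_rot: [[-0.907, 0.42, 0.006], [0.42, 0.907, 0.002], [-0.005, 0.005, -1.0]]
wrist_force: [-1.1, 0.9, 0.3]
gripper_width: 0.0853
time: 30.15
ee_pos: [0.3706, 0.5556, 0.2448]
tool_rot: [[-0.907, 0.422, 0.0], [0.422, 0.907, -0.0], [-0.0, -0.0, -1.0]]
wrist_force: [-0.4, 0.2, -0.5]
gripper_width: 0.0855
[ 5.16937632e+01  9.12350745e+00  9.17790771e+01 -6.66686725e-03
  7.91015659e+01 -1.33556295e+01] [-0.39383196  0.19469106 -0.47273183]
```

View pics/fs.png

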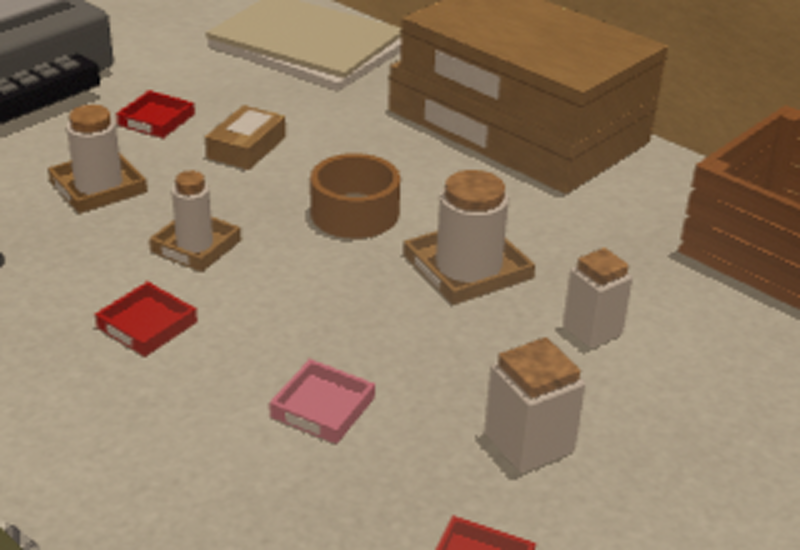

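View pics/ft.png

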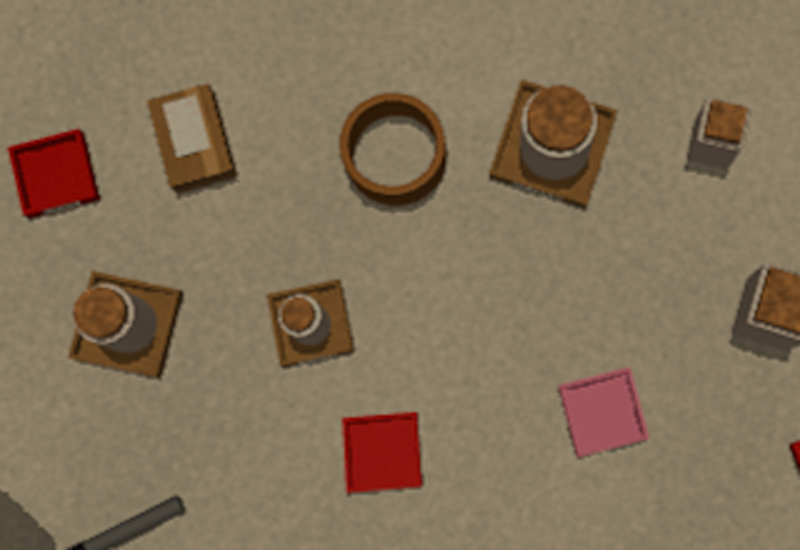

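Both views show the three round jars upright inside their matching brown cartons. Crop pixels in the side view are (472,230) for L, (95,150) for M and (192,215) for S. The square jars have not moved, and the robot is clear of everything.

```bash
python3 - <<'E'
from station import r
print(r.close_job())
E
```

```text
the job is handed in; nothing more can be done
None
```

I packed the large, then the medium, then the small round jar into its own brown carton. Each one was lowered in steps of about a millimetre until the wrist force showed it was on the carton floor, then released. The job was handed in after about 30 s of robot time.

- **Final pictures:** the side and top views, taken with the arm clear, show all three jars upright inside the matching cartons. The two square jars, the tape, the closed box and the red and pink trays look unmoved.
- **Wrist force:** the highest reading was about 16 N, when the large jar touched the carton floor. Forces are only reported at the end of each move, so brief peaks in between were not seen.
- **Disagreement:** the two cameras differed by about 7 mm on the large jar's starting position. I grasped between the two estimates, and the hold checked out afterwards to within about 2 mm. No other check failed.

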